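Third hand at the screwing jig

ROBOT

A 6-joint arm with a two-finger parallel gripper is mounted at the origin on the work surface. World frame = base frame: x ahead of the robot, y to its left, z up, the work surface at z = 0. Lengths are in m, angles in rad, forces in N, time in s.
With the tool pointing down it reaches from about 0.325 to 0.9 m from the base axis. Payload 6.1 kg.
Tool frame: the origin (TCP) lies midway between the tips of the shut fingers; the grasp point (between the pads) lies 19 mm behind it; z points along the fingers, y is the line along which they close (so a half turn about z gives the same grasp; the last joint's range is limited). The gripper opens to 85 mm and grips with 20 to 120 N. Pads are 22 mm wide; open, the fingers measure 114 mm over their backs; the gripper's body (76 mm by 85 mm) begins 54 mm behind the grasp point. The pads swing forward as they close: fully open they stand 13 mm farther back than shut.
Start: joints at [-1.349, 0.22, 1.526, -0, 1.395, -0.126], TCP at [0.213, -0.588, 0.231] pointing down, gripper open.
Joint ranges: [-2.98, 2.98], [-0.91, 2.08], [0.09, 2.57], [-1.24, 4.39], [0.2, 2.65], [-2.68, 2.68]. Speed limits (rad/s): [2.57, 2.57, 3.01, 3.14, 3.14, 3.14].

INTERFACE

Orientations are given as [roll, pitch, yaw] about the fixed x, y, z axes, in that order (R = Rz(yaw) Ry(pitch) Rx(roll)).
In Python, from plant import movep, move_l, set_joints, gripper_to, hold, inverse_kinematics, observe, get_image, get_calibration, Unreachable, job_done gives the robot as it stands. Calls block until the motion is done:
- movep(position, orientation): joint-space move of the TCP to a pose.
- move_l(position, feed=0.15, rotation=None, max_force=None): straight line of the TCP; rotation=None keeps the orientation; feed is the mean speed in m/s. With max_force (N) it stops when the force on the tool has changed by that much, and returns True; else False.
- set_joints(angles): joint-space move.
- gripper_to(opening, f_grip=None): finger opening in m; f_grip is the grip in N (None keeps the last); returns when the fingers have stopped.
- hold(seconds).
- inverse_kinematics(position, orientation): joint angles nearest the present ones, or None.
- observe(): the state.
- get_image(name): name is "side" or "top" or "wrist"; returns (picture, depth): 384x512x3 uint8, red, green, blue; 384x512 float32, m along the optical axis (not along the pixel's ray), 0 where there is no reading.
- get_calibration(name): a dict with "intrinsics" (3x3 intrinsics, pixels), "world_from_camera" (4x4, takes a point from camera to world coordinates). Camera axes: x right, y down, z forward; pixel columns grow to the right and rows downward; lengths in m; the calibration is good to about 2 mm. The wrist camera is an equidistant fisheye: a pixel r from the principal point sees the ray r / f radians off the axis. A picture is of the moment at which its call begins: read the wrist's pose just before it. get_calibration takes no time and is no camera call; for the wrist camera it gives the pose at the moment of the call.
A pose or a line that the arm cannot do raises Unreachable and nothing moves.
- job_done(): hands the job in; it is judged then, once.
The state is a dict: "time_s": time; "q": joint angles; "joint_velocities": joint speeds; "joint_torque": joint torques, N m; "eef_pos": TCP position; "tcp_rot": TCP orientation; "ft_force": force on the tool from outside, world axes, zero at the start; "torque": the same for the moment, N m; "opening": finger opening in m; "grasp_force": force on a finger pad.
Only numpy, scipy, OpenCV 4.12 (cv2) and the standard library are available. Lean on these libraries where they do the work, as an engineer would, in place of code of your own. Each camera call takes 0.05 s, during which the arm holds its last target. There are 200 camera calls.

TASK

Be a third hand for the seamstress who will screw an aluminium edge strip to a wooden folding template: take the template by its grip, lay it flat on the bed of the jig between the two side rails, batten towards the sprung fence, and press it squarely against the fence until the fence's pointer stands about midway between the two white lines of the scale; never ram the fence back to its end stop. Keep up that steady press for at least three seconds and finish while still gripping the template and pressing it there - do not let go. Leave the tape roll, the thread cone and the screwdriver where they are.

Things in the scene. Friction and masses are not known exactly. Their poses are not given: they have to be found in the camera images.
- grip (a point): centre of the upright wooden grip of the loose folding template: a bar 24 mm thick (x), 100 mm long (y), its top 60 mm above the template's underside. This point is 38 mm above the underside, 80 mm behind (-x) the front face, at mid width. 52 mm free between grip and batten. x points from the grip to the batten, z up. Starts lying flat on the table
- front (a point): centre of the template's front face, 20 mm above the underside; axes as the grip's. The template (0.25 to 0.5 kg) is a plywood board 120 mm long (x), 150 mm wide (y), 12 mm thick, both rear (-x) corners cropped by 40 mm. Along its straight front edge stands a batten 16 mm thick, 150 mm wide, top 40 mm above the underside, outer face flush with the board's edge
- jig_bed (a point): point on the top of the fixed jig's bed, 12 mm above the table, midway between the side rails. x points to the fence (press this way), y left, z up. The bed reaches 85 mm behind (-x) this point, open at the rear. The side rails lie along x, 8 mm high above the bed, 162 mm clear between them. At rest the fence's face is 60 mm ahead (+x) of this point
- fence_face (a point): centre of the front face of the sprung fence, an upright plate 170 mm wide, 12 mm thick, top 40 mm above the bed, faced with the aluminium strip; 20 mm above the bed, axes as the jig's, moves with the fence. Beside it at +y is a dark scale block, 52 mm high above the table, with two white lines across its top; the fence's white pointer moves over it
- fence (a joint): how far the fence is pushed back along the jig's x, in m: 0 at rest, 0.032 at its end stop. Springs push back with 3 N at 0 and 0.5 N more per mm, so 11 N at 0.016. The white pointer meets the near white line at 0.008 and the far one at 0.024; midway is 0.016
- tape_roll: bystander: roll of clear packing tape lying flat, 100 mm across, 48 mm high; origin under its centre
- thread_cone: bystander: white cone of thread, 64 mm across, 145 mm high; origin under its centre
- screwdriver: bystander: screwdriver lying on the table along its x axis, about 200 mm long
There are look-alikes about, which are no part of the job. Of the things like the part that bears grip, leave any that is black; of the rest the larger one is meant.

How it is judged:
By the outcome, as a careful person would: the job done as asked, in the order asked, and still so for the second after the job is handed in, while the arm keeps its last pose, push and grip.
It also fails if it takes over 51 s, if anything falls off the work surface, if the arm or the gripper's body presses on something with over 40 N, if the wrist force passes 120 N, or if a joint passes its speed limit or range.

## Working session

There is one attempt and no reset: what is moved stays moved. The work goes in short steps, each a Python script; the robot and the scene stay as the last script left them, time stands still between calls to the robot, and variables do not carry over. Pictures are saved under pics/ and viewed, at most 10 in all, crops included, and the job is handed in when it is done.

```bash
mkdir -p pics; ls; python3 - <<'E'
from plant import *
import cv2,numpy as np
for n in("top","side"):
    p,d=get_image(n); cv2.imwrite(f"pics/{n}0.png",p[:,:,::-1]); np.savez(f"pics/{n}0.npz",p=p,d=d)
    c=get_calibration(n); print(n,np.round(c["intrinsics"],1).tolist(),np.round(c["world_from_camera"],3).tolist())
print(observe())
E
```

```text
pics
top [[432.3, 0.0, 260.1], [0.0, 432.3, 199.1], [0.0, 0.0, 1.0]] [[0.003, -0.99, 0.139, 0.42], [-1.0, -0.007, -0.026, 0.011], [0.027, -0.139, -0.99, 1.199], [0.0, 0.0, 0.0, 1.0]]
side [[401.9, 0.0, 256.4], [0.0, 401.9, 197.9], [0.0, 0.0, 1.0]] [[-0.981, -0.098, 0.165, 0.342], [-0.191, 0.549, -0.814, 1.078], [-0.011, -0.83, -0.557, 0.806], [0.0, 0.0, 0.0, 1.0]]
{'time_s': 0.1, 'q': array([-1.34909957e+00,  2.21152616e-01,  1.52751761e+00,  1.86011266e-05,
        1.39471626e+00, -1.26077986e-01]), 'joint_velocities': array([-0.00011093, -0.00292652, -0.00263082, -0.00109754, -0.00202103,
       -0.00011107]), 'joint_torque': array([ 1.24341419e-03, -4.98240781e+01, -3.90547228e+01, -2.33303317e-04,
        5.62804635e-03,  3.28845431e-07]), 'eef_pos': array([ 0.21289548, -0.58702872,  0.23029427]), 'tcp_rot': array([-3.13981536e+00, -2.43726861e-04,  3.47771251e-01]), 'ft_force': array([ 0.83995075, -0.67503272, -0.2417515 ]), 'torque': array([ 0.0098775 , -0.00831622,  0.00293394]), 'grasp_force': 0.0, 'opening': 0.08559203706105156}
```

View pics/top0.png

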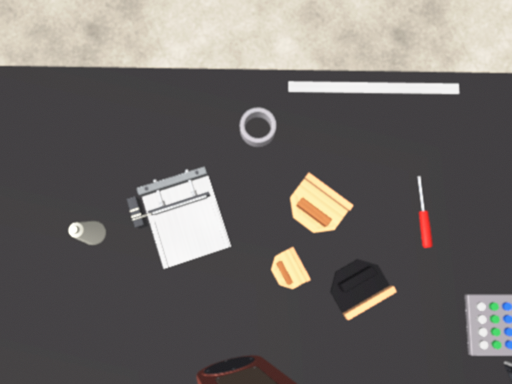

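View pics/side0.png

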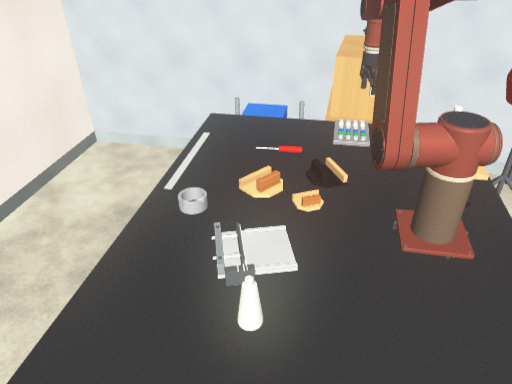

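The top view shows three look-alikes: a large wooden template at (320,205), a small wooden one at (290,268), and a black one at (362,288). I choose the large wooden one. The jig is at (185,215), with its fence along (180,205) and its scale block at (137,212). Its press direction is up the image.

```bash
cat > h.py <<'E'
import numpy as np,cv2
from plant import *
def cloud(n,d):
    c=get_calibration(n);K=c["intrinsics"];T=np.array(c["world_from_camera"])
    v,u=np.mgrid[:384,:512]
    P=np.stack([(u-K[0][2])/K[0][0]*d,(v-K[1][2])/K[1][1]*d,d],-1)
    return P@T[:3,:3].T+T[:3,3]
def ray(n,u,v,z):
    c=get_calibration(n);K=c["intrinsics"];T=np.array(c["world_from_camera"])
    r=T[:3,:3]@np.array([(u-K[0][2])/K[0][0],(v-K[1][2])/K[1][1],1]);o=T[:3,3]
    return o+r*(z-o[2])/r[2]
def rect(P,m):
    (c,s,a)=cv2.minAreaRect((P[m][:,:2]*1000).astype(np.float32)); return np.round(c,1),np.round(s,1),round(a,2),m.sum()
E
python3 - <<'E'
from h import *
f=np.load("pics/top0.npz");p,d=f["p"],f["d"];P=cloud("top",d)
hsv=cv2.cvtColor(p,cv2.COLOR_RGB2HSV)
v,u=np.mgrid[:384,:512]
R=(u>280)&(u<360)&(v>168)&(v<238)
H,S,V=[hsv[...,i].astype(int) for i in range(3)]
for x,y in((300,215),(315,212),(322,192),(345,208)): print(hsv[y,x],P[y,x].round(3))
wood=R&(S>60)&(V>80)
print("grip",rect(P,wood&(P[...,2]>.052)))
print("batten",rect(P,wood&(P[...,2]>.032)&(P[...,2]<.048)))
print("board",rect(P,wood&(P[...,2]<.022)), "all",rect(P,wood))
J=(u>120)&(u<240)&(v>160)&(v<275)
white=J&(V>170)&(P[...,2]<.03)
print("bed",rect(P,white&(P[...,2]>.006)))
for lo,hi in((.006,.016),(.016,.03),(.035,.06)): print(lo,rect(P,J&(P[...,2]>lo)&(P[...,2]<hi)))
a=cv2.resize(p[155:275,118:248],(520,480),interpolation=3); b=cv2.resize(p[165:245,275:365],(540//2*1,240),interpolation=3)
z=np.zeros((480,270,3),np.uint8); z[:240]=b
zz=np.clip(P[155:275,118:248,2]*4000,0,255).astype(np.uint8); zz=cv2.resize(zz,(270,240)); z[240:]=zz[...,None]
cv2.imwrite("pics/crop1.png",np.hstack([a,z])[:,:,::-1])
E
```

```text
[ 24  72 254] [ 0.543 -0.13   0.015]
[ 13 154 232] [ 0.546 -0.165  0.059]
[ 18 102 240] [ 0.607 -0.192  0.017]
[ 15 112 228] [ 0.561 -0.253  0.027]
grip (array([ 472.9, -100.4]), array([ 99.4, 225.3]), 49.28, np.int64(353))
batten (array([ 574.7, -184.9]), array([149.7,  93.1]), 53.35, np.int64(392))
board (array([ 568.2, -180.9]), array([161.5, 137.5]), 53.65, np.int64(1682)) all (array([ 502. , -132.3]), array([161.4, 301.7]), 53.7, np.int64(2501))
bed (array([522.5, 186.8]), array([205.2, 198.8]), 18.7, np.int64(4715))
0.006 (array([535.8, 199.4]), array([309.7, 320.2]), 0.08, np.int64(4139))
0.016 (array([525.4, 198.9]), array([220.3, 220. ]), 18.68, np.int64(736))
0.035 (array([596.5, 225.2]), array([102. , 230.1]), 24.83, np.int64(1379))
```

View pics/crop1.png

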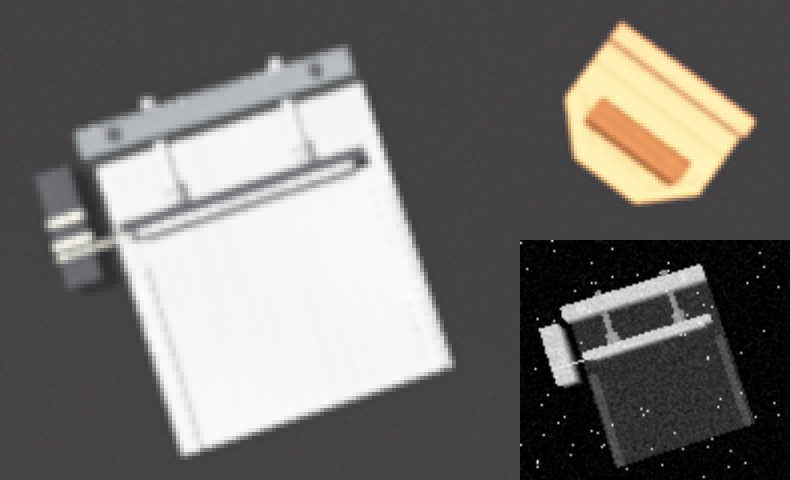

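```bash
cat >> h.py <<'E'
def big(m,k=0):
    m=m.astype(np.uint8)
    if k: m=cv2.morphologyEx(m,cv2.MORPH_OPEN,np.ones((k,k)))
    n,l,s,c=cv2.connectedComponentsWithStats(m); return l==1+np.argmax(s[1:,4])
def rrect(n,m,z):
    v,u=np.nonzero(m); q=np.array([ray(n,a,b,z)[:2]*1000 for a,b in zip(u,v)],np.float32)
    (c,s,a)=cv2.minAreaRect(q); return np.round(c,1),np.round(s,1),round(a,2),q.mean(0).round(1),len(q)
E
python3 - <<'E'
from h import *
f=np.load("pics/top0.npz");p,d=f["p"],f["d"];P=cloud("top",cv2.medianBlur(d,3));Z=P[...,2]
hsv=cv2.cvtColor(p,cv2.COLOR_RGB2HSV)
v,u=np.mgrid[:384,:512]
R=(u>280)&(u<360)&(v>168)&(v<238)
H,S,V=[hsv[...,i].astype(int) for i in range(3)]
wood=R&(S>50)&(V>110)
g=big(wood&(Z>.05)); print("grip top z",np.median(Z[g]),rrect("top",g,.06))
g=big(wood&(S>130)&(H<16),2); print("grip col",rrect("top",g,.06))
g=big(wood&(Z>.03)&(Z<.046)); print("batten",rrect("top",g,.04))
g=big(wood); print("outline z12",rrect("top",g,.012))
J=(u>120)&(u<240)&(v>160)&(v<275)
bed=big(J&(V>170)&(Z<.03)); print("white",rrect("top",bed,.016),np.median(Z[bed]))
rl=J&(Z>.0165)&(Z<.03)
n,l,s,c=cv2.connectedComponentsWithStats(rl.astype(np.uint8))
for i in range(1,n):
    if s[i,4]>40: print("rail",rrect("top",l==i,.02),c[i].round(0))
hi=J&(Z>.042)&(Z<.065)
n,l,s,c=cv2.connectedComponentsWithStats(hi.astype(np.uint8))
for i in range(1,n):
    if s[i,4]>25: print("hi",rrect("top",l==i,.052),c[i].round(0),np.median(Z[l==i]))
E
```

```text
grip top z 0.05968870938050763 (array([ 546.8, -163.7]), array([99. , 25.4]), 53.03, array([ 547.2, -163.6], dtype=float32), 347)
grip col (array([ 543.5, -163.5]), array([97.3, 27.5]), 53.04, array([ 543.4, -163.4], dtype=float32), 373)
batten (array([ 604.4, -207. ]), array([149.8,  18.9]), 53.54, array([ 604.7, -206.7], dtype=float32), 364)Traceback (most recent call last):
  File "<stdin>", line 11, in <module>
  File "h.py", line 19, in rrect
    v,u=np.nonzero(m); q=np.array([ray(n,a,b,z)[:2]*1000 for a,b in zip(u,v)],np.float32)
                                   ~~~^^^^^^^^^
  File "h.py", line 9, in ray
    c=get_calibration(n);K=c["intrinsics"];T=np.array(c["world_from_camera"])
ValueError: time passes only in moves, steps and waits
```

```bash
sed -i '2a import functools\nfrom plant import get_calibration as _gc\nget_calibration=functools.lru_cache(None)(_gc)' h.py
python3 - <<'E'
from h import *
f=np.load("pics/top0.npz");p,d=f["p"],f["d"];P=cloud("top",cv2.medianBlur(d,3));Z=P[...,2]
hsv=cv2.cvtColor(p,cv2.COLOR_RGB2HSV)
v,u=np.mgrid[:384,:512]
V=hsv[...,2].astype(int)
J=(u>120)&(u<240)&(v>160)&(v<275)
bed=big(J&(V>170)&(Z<.03)); print("white",rrect("top",bed,.016),np.median(Z[bed]))
for lo,hi,h in((.0165,.03,.02),(.042,.065,.052)):
  n,l,s,c=cv2.connectedComponentsWithStats((J&(Z>lo)&(Z<hi)).astype(np.uint8))
  for i in range(1,n):
    if s[i,4]>25: print(h,rrect("top",l==i,h),c[i].round(0),np.median(Z[l==i]))
E
```

```text
white (array([523. , 186.6]), array([205.8, 198.3]), 18.64, array([508.3, 177.9], dtype=float32), 4334) 0.012399421084630657
0.02 (array([619.8, 216.4]), array([ 5.3, 82. ]), 16.45, array([620.3, 215.2], dtype=float32), 40) [175. 186.] 0.02250084428942234
0.02 (array([561.9, 200.3]), array([ 3.3, 71. ]), 18.02, array([561.8, 200.9], dtype=float32), 28) [179. 207.] 0.023351186105701083
0.02 (array([514. ,  88.5]), array([126.4,  12. ]), 19.18, array([514. ,  88.3], dtype=float32), 174) [220. 225.] 0.019501540477893653
0.02 (array([460.6, 251.6]), array([127.7,  10.7]), 18.2, array([460.9, 251.7], dtype=float32), 175) [159. 244.] 0.019587163971687582
0.052 (array([628.1, 217.6]), array([ 22.4, 189.6]), 18.68, array([628.3, 217.7], dtype=float32), 566) [172. 181.] 0.051897474438658664
0.052 (array([567.3, 197.7]), array([ 15.4, 170. ]), 18.75, array([567.9, 198.1], dtype=float32), 327) [179. 203.] 0.051868577782388625
0.052 (array([544.4, 310.9]), array([81. , 26.3]), 18.38, array([544.7, 310.9], dtype=float32), 296) [136. 212.] 0.05167597101831367
```

```bash
python3 - <<'E'
from h import *
yaw=np.radians(53.3); o=[np.pi,0,yaw]; g=[.5465,-.1637]
gripper_to(.062)
movep(g+[.11],o); print(observe()["q"].round(2))
p,d=get_image("wrist"); cv2.imwrite("pics/w1.png",p[:,:,::-1])
print(move_l(g+[.021],.08,max_force=12))
s=observe();print(s["eef_pos"],s["ft_force"])
gripper_to(0,80); s=observe();print(s["opening"],s["grasp_force"],s["eef_pos"],s["ft_force"],s["time_s"])
move_l(g+[.06],.08); move_l(g+[.13],.15)
s=observe();print(s["opening"],s["grasp_force"],s["eef_pos"],s["ft_force"],s["time_s"])
p,d=get_image("top"); cv2.imwrite("pics/top2.png",p[:,:,::-1]); np.savez("pics/top2.npz",p=p,d=d)
E
```

```text
[-0.43  0.21  1.78 -0.    1.15  0.21]
False
[ 0.54707466 -0.16393716  0.02168726] [-1.0169031   0.37103695 -0.50064678]
0.023159492126001237 79.01881814002991 [ 0.54701746 -0.16397687  0.02163833] [-3.26268338e-01 -2.87822631e-03  3.88667321e+00] 4.2
0.023192759524098203 78.38682174682617 [ 0.54592811 -0.16344692  0.12910182] [-0.004635    0.3213866  -3.06451023] 5.4583
```

View pics/top2.png

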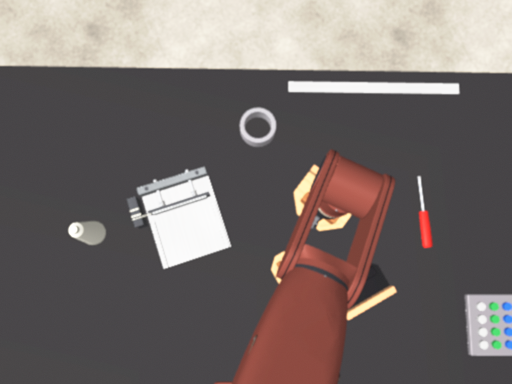

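The template is held, with a reading of about 3 N. The arm hides it from the top camera, so I'll carry it over the jig and check with the side and wrist cameras.

```bash
cat >> h.py <<'E'
YJ=np.radians(18.6); e=np.array([np.cos(YJ),np.sin(YJ)]); nn=np.array([-e[1],e[0]])
def jig(s,l,z): return list(s/1000*e+l/1000*nn)+[z]   # s,l in mm
OJ=[np.pi,0,YJ+np.pi/2]
E
python3 - <<'E'
from h import *
movep(jig(497,6,.13),OJ); move_l(jig(497,6,.075),.1); hold(.3)
s=observe();print(s["eef_pos"],jig(497,6,.075),s["tcp_rot"],s["ft_force"],s["time_s"],s["q"].round(2))
p,d=get_image("side"); np.savez("pics/side3.npz",p=p,d=d)
c=cv2.resize(p[180:300,190:320],(520,480),interpolation=3)
T=_gc("wrist")["world_from_camera"]
w,dw=get_image("wrist"); np.savez("pics/w3.npz",p=w,d=dw,T=T,K=_gc("wrist")["intrinsics"])
cv2.imwrite("pics/side3c.png",c[:,:,::-1]);cv2.imwrite("pics/w3.png",w[:,:,::-1])
E
```

```text
[0.4696041  0.164312   0.07565006] [np.float64(0.4691271439189757), np.float64(0.1642093871811983), 0.075] [3.14037368e+00 2.17168538e-04 1.89548680e+00] [ 0.44166156 -0.0115825  -2.99246756] 7.7833 [ 0.18  0.09  1.99 -0.    1.06 -0.15]Traceback (most recent call last):
  File "<stdin>", line 6, in <module>
NameError: name '_gc' is not defined
```

```bash
python3 - <<'E'
from h import *
import plant
p,d=get_image("side"); np.savez("pics/side3.npz",p=p,d=d)
c=cv2.resize(p[180:300,190:320],(520,480),interpolation=3)
C=plant.get_calibration("wrist")
w,dw=get_image("wrist"); np.savez("pics/w3.npz",p=w,d=dw,T=C["world_from_camera"],K=C["intrinsics"])
print(np.round(C["world_from_camera"],3).tolist(),C["intrinsics"])
cv2.imwrite("pics/side3c.png",c[:,:,::-1]);cv2.imwrite("pics/w3.png",w[:,:,::-1])
E
```

```text
[[0.948, 0.303, 0.097, 0.445], [0.318, -0.904, -0.285, 0.237], [0.001, 0.301, -0.954, 0.218], [0.0, 0.0, 0.0, 1.0]] [[297.31863964   0.         258.74300392]
 [  0.         297.31863964 187.3388715 ]
 [  0.           0.           1.        ]]
```

View pics/side3c.png

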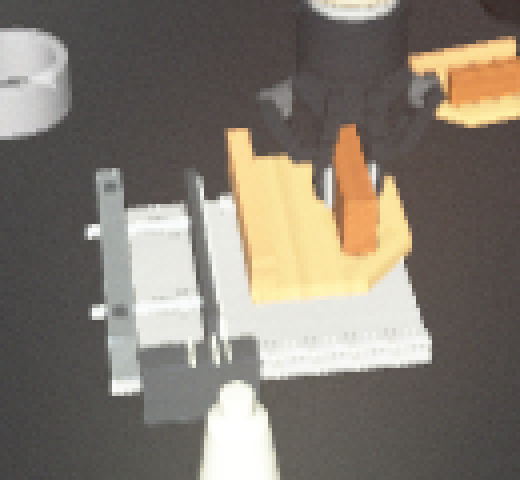

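View pics/w3.png

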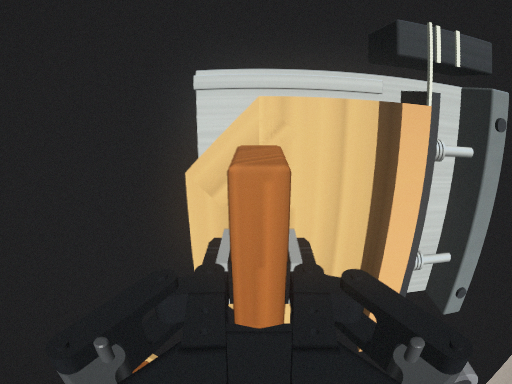

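The side view shows the template level with the batten towards the fence. The wrist view shows the board's left edge at about (330,98), the left rail at about (290,80), the pointer at (431,60) and the scale lines at (438,45) and (458,48).

```bash
cat >> h.py <<'E'
def wpts(d,K,T):
    v,u=np.mgrid[:384,:512]; x=(u-K[0,2])/K[0,0]; y=(v-K[1,2])/K[0,0]; r=np.hypot(x,y)+1e-9
    t=np.tan(r)/r; P=np.stack([x*t*d,y*t*d,d],-1)@T[:3,:3].T+T[:3,3]
    return np.stack([P[...,:2]@e,P[...,:2]@nn,P[...,2]],-1)*1000
E
python3 - <<'E'
from h import *
f=np.load("pics/w3.npz");p=f["p"];K,T=f["K"],f["T"]
Q=wpts(cv2.medianBlur(f["d"],3),K,T); hsv=cv2.cvtColor(p,cv2.COLOR_RGB2HSV)
wood=(hsv[...,1]>60)&(hsv[...,2]>110)
# board +y edge
for u in range(280,430,12):
    v=np.nonzero(wood[:140,u])[0].min(); print(u,v,Q[v+2,u].round(1), end=" | ")
print()
for u in (210,225,240): 
    for v in range(66,110,2): print(u,v,Q[v,u].round(0).tolist(),p[v,u,1],end="; ")
    print()
# batten top front edge
b=wood&(Q[...,2]>88)&(Q[...,2]<102)
for v in range(120,260,20):
    uu=np.nonzero(b[v,370:])[0]+370; print(v,uu.max(),Q[v,uu.max()-2].round(1),end=" | ")
print()
m=(Q[...,2]>46)&(Q[...,2]<56)&(Q[...,0]>585)&(Q[...,0]<615)&(abs(Q[...,1])<80)
print("fence", m.sum(), np.percentile(Q[m],[5,50,95],axis=0).round(1).tolist())
E
```

```text
280 96 [508.2  82.3  65.6] | 292 96 [514.3  82.4  65.9] | 304 97 [520.4  82.1  66. ] | 316 97 [526.6  82.3  66.2] | 328 98 [533.   82.   65.8] | 340 98 [539.5  82.3  65.7] | 352 99 [546.2  82.1  65.3] | 364 100 [553.   82.   65.4] | 376 101 [559.9  82.   65.7] | Traceback (most recent call last):
  File "<stdin>", line 7, in <module>
    return umr_minimum(a, axis, None, out, keepdims, initial, where)
ValueError: zero-size array to reduction operation minimum which has no identity
```

```bash
python3 - <<'E'
from h import *
f=np.load("pics/w3.npz");p=f["p"];K,T=f["K"],f["T"]
Q=wpts(cv2.medianBlur(f["d"],3),K,T); hsv=cv2.cvtColor(p,cv2.COLOR_RGB2HSV)
wood=(hsv[...,1]>60)&(hsv[...,2]>110)
for u in (210,225,300): print(u,[(v,*Q[v,u].round(0).astype(int).tolist()) for v in range(68,98,2)])
b=wood&(Q[...,2]>86)&(Q[...,2]<102)
for v in range(120,260,20):
    uu=np.nonzero(b[v,370:])[0]+370
    if len(uu): print(v,uu.max(),Q[v,uu.max()-2].round(1),end=" | ")
m=(Q[...,2]>46)&(Q[...,2]<56)&(Q[...,0]>585)&(Q[...,0]<615)&(abs(Q[...,1])<80)
print("fence", m.sum(), np.percentile(Q[m],[5,50,95],axis=0).round(1).tolist() if m.any() else "")
E
```

```text
210 [(68, 462, 105, 1), (70, 464, 102, 11), (72, 464, 101, 12), (74, 464, 99, 13), (76, 465, 97, 20), (78, 465, 96, 20), (80, 465, 95, 20), (82, 465, 93, 20), (84, 465, 92, 20), (86, 465, 91, 20), (88, 465, 89, 20), (90, 464, 88, 12), (92, 464, 87, 12), (94, 464, 85, 12), (96, 464, 84, 12)]
225 [(68, 473, 104, 0), (70, 474, 102, 12), (72, 475, 100, 12), (74, 475, 98, 19), (76, 475, 97, 20), (78, 475, 96, 20), (80, 475, 94, 20), (82, 475, 93, 20), (84, 475, 92, 20), (86, 475, 90, 20), (88, 475, 89, 20), (90, 474, 88, 12), (92, 474, 86, 12), (94, 474, 85, 12), (96, 474, 84, 12)]
300 [(68, 527, 104, 1), (70, 526, 102, 12), (72, 526, 101, 12), (74, 525, 99, 20), (76, 525, 97, 20), (78, 525, 96, 20), (80, 525, 94, 20), (82, 525, 93, 20), (84, 525, 92, 20), (86, 525, 90, 21), (88, 525, 89, 20), (90, 526, 88, 12), (92, 526, 87, 12), (94, 526, 85, 12), (96, 518, 84, 65)]
120 430 [575.9  76.6  94.2] | 140 428 [575.8  67.1  94.1] | 160 425 [575.7  57.3  93.6] | 180 423 [575.8  47.5  94. ] | 200 420 [576.   37.2  93.8] | 220 416 [575.8  26.4  93.7] | 240 412 [575.9  15.   93.8] | fence 1421 [[604.0, -46.4, 52.1], [607.2, 21.7, 52.6], [610.4, 74.4, 53.2]]
```

```bash
cat >> h.py <<'E'
def snap(name):
    import plant
    C=plant.get_calibration("wrist"); w,d=get_image("wrist"); cv2.imwrite(f"pics/{name}.png",w[:,:,::-1])
    return w,wpts(cv2.medianBlur(d,3),np.array(C["intrinsics"]),np.array(C["world_from_camera"]))
def show():
    s=observe(); x=s["eef_pos"]; F=s["ft_force"]
    print("s,l,z",(x[:2]@e*1000).round(1),(x[:2]@nn*1000).round(1),(x[2]*1000).round(1),"F",(F[:2]@e).round(1),(F[:2]@nn).round(1),F[2].round(1),"open",round(s["opening"],4),"t",s["time_s"])
E
python3 - <<'E'
from h import *
move_l(jig(497,5,.075),.05)
move_l(jig(497,5,.040),.08); show()
print(move_l(jig(497,5,.032),.02,max_force=4)); show()
z=observe()["eef_pos"][2]
print(move_l(jig(512,5,z),.04,max_force=15)); show()
for s in (518,524):
    print(move_l(jig(s,5,z),.02,max_force=20)); show()
snap("w4")
E
```

```text
s,l,z 496.8 5.0 39.7 F -0.1 -0.3 -2.3 open 0.0237 t 8.7667
True
s,l,z 497.8 4.9 33.6 F 0.9 -0.5 4.5 open 0.0235 t 9.15
False
s,l,z 512.5 4.9 33.7 F 1.4 -0.7 -0.7 open 0.0232 t 9.7
False
s,l,z 517.9 5.0 33.7 F -2.1 0.9 3.2 open 0.0228 t 10.15
False
s,l,z 522.7 5.0 33.8 F -8.9 -0.5 9.8 open 0.0232 t 10.6
```

View pics/w4.png

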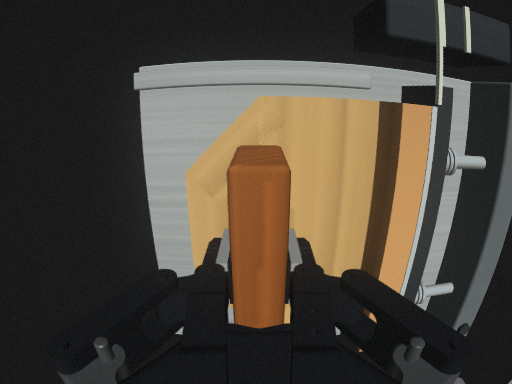

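The template is against the fence with its front parallel to it. The pointer at about (440,60) is on the near scale line, so the fence is at roughly 8 mm, and it needs about 8 mm more.

```bash
python3 - <<'E'
from h import *
z=.0337
for s in (528,532):
    print(move_l(jig(s,5,z),.015,max_force=20)); show()
hold(.3); show()
w,Q=snap("w5")
c=cv2.resize(w[0:130,340:512],(688,520),interpolation=3); cv2.imwrite("pics/w5c.png",c[:,:,::-1])
m=(w.min(-1)>150)&(Q[...,2]>46)&(Q[...,1]>103)
n,l,s,ce=cv2.connectedComponentsWithStats(m.astype(np.uint8))
for i in range(1,n):
    if s[i,4]>8: q=Q[l==i]; print(ce[i].round(0),s[i,4],np.median(q,0).round(1),np.ptp(q,axis=0).round(0))
E
```

```text
False
s,l,z 526.0 5.0 33.8 F -12.1 -0.9 11.8 open 0.0234 t 11.0667
False
s,l,z 529.6 5.0 33.9 F -15.4 -0.0 14.8 open 0.0235 t 11.4833
s,l,z 529.6 5.0 33.9 F -13.8 0.1 13.9 open 0.0232 t 11.7833
[430.  21.] 217 [607.5 122.3  54. ] [ 4. 22.  2.]
[440.  31.] 190 [610.7 118.1  57.6] [ 3. 30.  3.]
[457.  26.] 202 [623.5 123.3  54. ] [ 4. 24.  2.]
```

View pics/w5c.png

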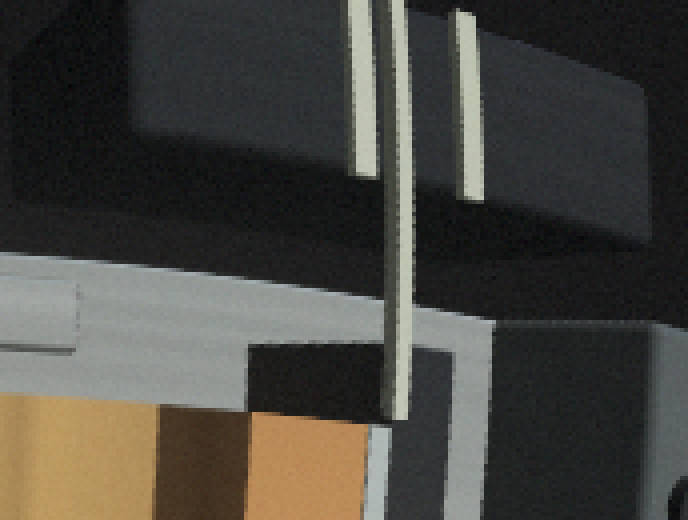

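The pointer is at s = 610.7, between lines at 607.5 and 623.5, so the fence is at about 11.2 mm. It needs about 4.8 mm more.

```bash
cat >> h.py <<'E'
def fence(name):
    w,Q=snap(name)
    m=(w.min(-1)>150)&(Q[...,2]>46)&(Q[...,1]>103)
    n,l,s,ce=cv2.connectedComponentsWithStats(m.astype(np.uint8))
    for i in range(1,n):
        if s[i,4]>8: print(ce[i].round(0),np.median(Q[l==i],0).round(1))
    b=(cv2.cvtColor(w,cv2.COLOR_RGB2HSV)[...,1]>60)&(Q[...,2]>46)&(Q[...,2]<60)
    for v in (125,160,200,240):
        uu=np.nonzero(b[v,370:])[0]+370
        if len(uu): print("front",Q[v,uu.max()-2].round(1),end=" ")
    print()
E
python3 - <<'E'
from h import *
for s in (535,537.5):
    print(move_l(jig(s,5,.0337),.012,max_force=20)); show()
hold(.3); show(); fence("w6")
E
```

```text
False
s,l,z 532.1 5.0 33.9 F -16.7 -0.3 16.9 open 0.0235 t 12.2333
False
s,l,z 534.3 5.0 34.0 F -19.0 -1.3 18.6 open 0.0231 t 12.5917
s,l,z 534.3 5.0 33.9 F -19.4 -1.2 18.3 open 0.0228 t 12.8917
[422.  21.] [607.5 121.6  54.2]
[440.  30.] [615.5 118.   57.6]
[450.  24.] [623.5 122.8  54.2]
front [663.   77.8  52.6] front [612.7  56.6  52.6] front [612.8  36.4  52.3] front [613.   14.2  51.8]
```

```bash
python3 - <<'E'
from h import *
hold(4); show(); fence("w7")
p,_=get_image("side"); cv2.imwrite("pics/side7c.png",cv2.resize(p[180:300,190:320],(520,480),interpolation=3)[:,:,::-1])
E
```

```text
s,l,z 534.3 5.0 33.9 F -17.5 -1.3 18.3 open 0.0233 t 16.9417
[422.  20.] [607.5 121.9  54.2]
[440.  30.] [615.6 118.1  57.6]
[450.  24.] [623.6 122.8  54.1]
front [663.1  77.7  51.7] front [613.1  56.5  51.9] front [613.1  36.2  51.8] front [613.1  14.1  51.6]
```

View pics/side7c.png

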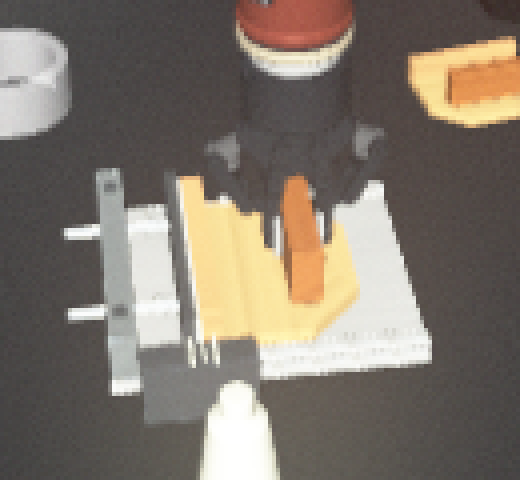

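The template lies flat between the rails and square to the fence. The pointer is midway between the lines and has stayed there for 4 s.

```bash
python3 -c "
from plant import *
print(job_done())"
```

```text
the job is handed in; nothing more can be done
None
```

The job is handed in: the template lies flat between the rails and square to the fence, with the pointer midway between the lines (about 16 mm), steady for over 4 s and still gripped and pressed at hand-in.

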